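# Load the weights on a bench pressure tester

## Robot

A 6-joint arm with a two-finger parallel gripper is mounted at the origin on the work surface. World frame = base frame: x ahead of the robot, y to its left, z up, the work surface at z = 0. Lengths are in m, angles in rad, forces in N, time in s.
With the tool pointing down it reaches from about 0.3 to 0.75 m from the base axis. Payload 8.5 kg.
Tool frame: the origin (TCP) lies midway between the tips of the shut fingers; the grasp point (between the pads) lies ctrl.grip_depth behind it (ctrl.grip_depth is the distance from the TCP to the grasp point, in m); z points along the fingers, y is the line along which they close (so a half turn about z gives the same grasp; the last joint's range is limited). The gripper opens to 88 mm and grips with 3 to 60 N. Pads are 18 mm wide; open, the fingers measure 123 mm over their backs; the gripper's body (75 mm by 187 mm) begins 45 mm behind the grasp point.
Start: joints at [1.106, 0.381, 1.297, -0, 1.464, -0.215], TCP at [0.136, 0.533, 0.239] pointing down, gripper open.
Joint ranges: [-3.11, 3.11], [-0.89, 2.33], [0.22, 2.48], [-1.42, 4.56], [0.17, 2.85], [-2.88, 2.88]. Speed limits (rad/s): [2.39, 2.39, 3.14, 3.14, 3.14, 3.14].

## Interface

Orientations are given as a unit quaternion [w, x, y, z].
In Python, from station import ctrl, cams, workorder, finder gives the robot as it stands.
- The arm moves only by the shell command python3 -m handwheel 'ROWS'. ROWS is text: rows parted by semicolons, each of 7 numbers parted by spaces: the turn, a rotation vector about the world's x, y, z each as a share of 60 degrees, from -1 to 1, then the shift along the world's x, y, z each as a share of 200 mm, from -1 to 1, then the opening, from 0 (shut) to 1 (fully open). A call has 1 to 5 rows; each row is the pose to reach, as a shift and turn from the pose commanded when the call began; what a row does not reach only later rows make up. A row lasts 1/8 s, in which the tool goes at most 62.5 mm and 10.7 degrees, less where a joint would pass 70% of its speed; a pose out of reach is approached as far as the arm can. A call with a number of a shift or a turn outside -1 to 1 is refused whole. A call with a gripper value outside its range is refused whole. The fingers move at their own pace and stop on an object; the grip force is fixed at half the most. Time passes only in rows, so rows that repeat a pose let the fingers close. It gives the time, the measured TCP pose, the force, the opening and the grip force at its end, in the units of the state.
- ctrl.get_obs(): the state, without advancing time (a new reading comes with each control period).
- cams.grab_frame(name): name is "scene" or "side" or "wrist"; returns a dict with "img" (384x512x3 uint8, blue, green, red), "camera_matrix" (3x3 intrinsics, pixels), "k1" (the pictures are not rectified: a ray, as slopes to the right and down, at radius r is drawn at 1 + k1 r^2 times it, then the intrinsics apply), "R" (3x3) and "t" (3): a world point X has camera coordinates R X + t. Camera axes: x right, y down, z forward; pixel columns grow to the right and rows downward; lengths in m; the calibration is good to about 2 mm. A picture is of the moment at which its call begins. There is no depth.
- workorder.sign_off(): hands the job in; it is judged then, once.
Trained networks look in the newest picture that a camera, given by its name, has taken for a name from the list of things; names that differ only in an ending like _2 or _b are one class to them, and where a whole thing is asked for, a point or a joint stands for the part that bears it (a point fixed in the world has none). Each returns a list of dicts, best first, with "score" (0 to 1); they miss things now and then, are a little off and sometimes report something else, mostly with a low value. They report only what shows in the picture. A call takes as long as a camera call. They do not tell look-alikes from the thing itself.
- finder.search_frame(camera, target): "bbox" ([centre column, centre row, width, height] as shares, 0 to 1, of the picture: columns of its width, rows of its height, round what is visible of it).
- finder.silhouettes(camera, target): "region" (384x512 bool, what is visible of it) and "bbox" ([centre column, centre row, width, height] as shares, 0 to 1, of the picture: columns of its width, rows of its height, round what is visible of it).
The state is a dict: "time": time; "qpos": joint angles; "dq": joint speeds; "tau": joint torques, N m; "eef_pos": TCP position; "tcp_rot": TCP orientation; "wrist_force": force on the tool from outside, world axes, zero at the start; "ft_torque": the same for the moment, N m; "width": finger opening in m; "finger_force": force on a finger pad.
Only numpy, scipy, OpenCV 4.12 (cv2) and the standard library are available. Lean on these libraries where they do the work, as an engineer would, in place of code of your own. Each camera call takes 0.05 s, during which the arm holds its last target. There are 200 camera calls.

## Task

Load the bench pressure tester: put the four round steel weights on the weight carrier on top of its piston column, one at a time and in order of size, the largest first and the smallest on top. Each must sit flat with its recess over the boss of the one below; set them down gently, do not drop them, and leave everything else on the bench where it is.

Things in the scene. Friction and masses are not known exactly. Their poses are not given: they have to be found in the camera images.
- weight_86: The largest of four loose round steel weights lying on the bench, boss up. Disc 86 mm in diameter, 20 mm thick. Mid-top: a boss 21 mm in diameter, 14 mm high (top 3 mm chamfered), to hold it by. Mid-underside: a round recess 28 mm in diameter, 15 mm deep, that takes the boss below. About 0.88 kg. Origin: centre of the disc's underside, z up. Round: its yaw means nothing.
- weight_72: The second largest of four loose round steel weights lying on the bench, boss up. Disc 72 mm in diameter, 20 mm thick. Mid-top: a boss 21 mm in diameter, 14 mm high (top 3 mm chamfered), to hold it by. Mid-underside: a round recess 28 mm in diameter, 15 mm deep, that takes the boss below. About 0.61 kg. Origin: centre of the disc's underside, z up. Round: its yaw means nothing.
- weight_58: The third largest (second smallest) of four loose round steel weights lying on the bench, boss up. Disc 58 mm in diameter, 20 mm thick. Mid-top: a boss 21 mm in diameter, 14 mm high (top 3 mm chamfered), to hold it by. Mid-underside: a round recess 28 mm in diameter, 15 mm deep, that takes the boss below. About 0.38 kg. Origin: centre of the disc's underside, z up. Round: its yaw means nothing.
- weight_44: The smallest of four loose round steel weights lying on the bench, boss up. Disc 44 mm in diameter, 20 mm thick. Mid-top: a boss 21 mm in diameter, 14 mm high (top 3 mm chamfered), to hold it by. Mid-underside: a round recess 28 mm in diameter, 15 mm deep, that takes the boss below. About 0.21 kg. Origin: centre of the disc's underside, z up. Round: its yaw means nothing.
- carrier (a point): The weight carrier on the tester's piston column: a level, rigid aluminium plate 68 mm in diameter with a steel boss in its middle like those of the weights (21 mm in diameter, 14 mm high). This point is the centre of the plate's flat top face, at the foot of the boss, 150 mm above the bench; z up.
- tester: The pressure tester, fixed. Origin: on the bench under the carrier. In its frame (mm): grey housing x -85..105, y -260..100, deck 70 high; column at 0, 0; upright dial gauge 100 wide at x -20, y -180, top 224 high; oil cup x 60, y -20, top 124; two valve grips x -50, y -90 and -245, top 100; pump along x 60 to y -390, its four-spoke handle up to 185 high.
- spare_gauge: Bystander: a loose dial gauge lying face up, steel case 62 mm in diameter and 30 mm high with a brass stem, 92 mm long in all. Origin: on the bench, under the middle of its length; the case centre is 14 mm along +y and the stem points to -y.
- multimeter: Bystander: a yellow handheld multimeter with black face lying on its back, 185 x 88 mm and 47 mm high, long along x. Origin: centre of its underside.
- wrench: Bystander: a flat steel combination wrench 170 mm long (along its x) and 8 mm thick. Origin: its middle, on the bench.
- adapter: Bystander: a small brass hexagon adapter standing upright, 26 mm across and 32 mm high. Origin: centre of its underside.
Mind the look-alikes: they are no part of the job. Leave any green, orange or pink look-alike of the weight_86 alone.

How it is judged:
By the outcome, as a careful person would: the job done as asked, in the order asked, and still so for the second after the job is handed in, with the robot touching nothing.
It also fails if it takes over 117 s, if anything falls off the work surface, if the arm or the gripper's body presses on something with over 40 N, if the wrist force passes 120 N, or if a joint passes its speed limit or range.

## Working session

There is one attempt and no reset: what is moved stays moved. The work goes in short steps, Python scripts to look and compute and a shell command to move; the robot and the scene stay as the last step left them, time stands still between calls to the robot, and variables do not carry over. Pictures are saved under pics/ and viewed, at most 14 in all, crops included, and the job is handed in when it is done.

```bash
mkdir -p pics; ls
cat > h.py <<'E'
import numpy as np, cv2
from station import ctrl, cams, workorder, finder
def grab(n,save=None):
    f=cams.grab_frame(n)
    if save: cv2.imwrite('pics/'+save,f['img'])
    return f
def ray(f,u,v):
    K=f['camera_matrix']; d=np.array([(u-K[0,2])/K[0,0],(v-K[1,2])/K[1,1]]); s=d.copy()
    for _ in range(20): s=d/(1+f['k1']*(s@s))
    R=np.array(f['R']); return -R.T@f['t'], R.T@np.array([s[0],s[1],1])
def at_z(f,u,v,z):
    o,d=ray(f,u,v); return o+d*(z-o[2])/d[2]
def proj(f,X):
    c=np.array(f['R'])@np.array(X)+f['t']; s=c[:2]/c[2]; s=s*(1+f['k1']*(s@s)); K=f['camera_matrix']
    return np.array([K[0,0]*s[0]+K[0,2],K[1,1]*s[1]+K[1,2]])
E
python3 - <<'E'
from h import *
print(ctrl.get_obs(), ctrl.grip_depth)
ims=[]
for c in ['scene','side','wrist']:
    f=grab(c,c+'0.png')
    print(c,-np.array(f['R']).T@f['t'])
    for n in ['weight_86','weight_72','weight_58','weight_44','carrier']:
        for r in finder.search_frame(c,n)[:5]:
            b=np.array(r['bbox'])*[512,384,512,384]
            print(c,n,round(r['score'],2),b.round(),at_z(f,b[0],b[1],.02 if n!='carrier' else .15).round(3))
E
```

```text
pics
{'time': 0.0, 'qpos': array([ 1.10566856e+00,  3.81220293e-01,  1.29822905e+00, -1.43343595e-05,
        1.46355773e+00, -2.15324852e-01]), 'dq': array([-9.49994236e-05, -2.43793557e-03,  8.46669334e-05, -1.98766357e-03,
       -2.90781232e-04, -1.02674873e-03]), 'tau': array([-2.57309475e-03, -4.37910855e+01, -2.24549121e+01,  7.12332898e-02,
        3.52470903e-02, -9.76029310e-05]), 'eef_pos': array([0.13586743, 0.53268714, 0.23813541]), 'tcp_rot': array([-2.29278688e-04,  1.24576160e-01,  9.92209796e-01, -6.69048291e-04]), 'wrist_force': array([ 0.01712403, -0.14331522,  0.16721338]), 'ft_torque': array([-0.04733676, -0.05089301, -0.00716382]), 'finger_force': 0.0, 'width': 0.08853130754227244} 0.0187
scene [0.79370069 0.50389217 1.03182151]
scene weight_86 0.97 [284. 161.  31.  22.] [ 0.329 -0.156  0.02 ]
scene weight_86 0.94 [167. 126.  31.  23.] [ 0.587 -0.467  0.02 ]
scene weight_86 0.8 [245. 182.  29.  22.] [ 0.472 -0.146  0.02 ]
scene weight_86 0.76 [318. 260.  18.  20.] [0.422 0.167 0.02 ]
scene weight_86 0.71 [247. 141.  20.  19.] [ 0.39  -0.284  0.02 ]
scene weight_
[... 2024 characters left out ...]
.464 -0.165  0.02 ]
side weight_44 0.98 [210. 252.  25.  25.] [ 0.317 -0.185  0.02 ]
side weight_44 0.89 [332. 300.  23.  20.] [ 0.59  -0.474  0.02 ]
side weight_44 0.82 [241. 270.  22.  19.] [ 0.387 -0.29   0.02 ]
side weight_44 0.82 [292. 257.  28.  25.] [ 0.554 -0.28   0.02 ]
side weight_44 0.67 [253. 240.  25.  23.] [ 0.464 -0.165  0.02 ]
side carrier 0.61 [321. 199. 128.  78.] [ 0.684 -0.189  0.15 ]
wrist [0.05383166 0.55319127 0.38487082]
wrist weight_86 0.97 [170. 362.  53.  37.] [0.404 0.328 0.02 ]
wrist weight_72 0.97 [170. 362.  53.  37.] [0.404 0.328 0.02 ]
wrist weight_58 0.97 [170. 362.  53.  37.] [0.404 0.328 0.02 ]
wrist weight_44 0.97 [170. 362.  53.  37.] [0.404 0.328 0.02 ]
```

Run:
```python
import cv2
a=cv2.imread('pics/scene0.png');b=cv2.imread('pics/side0.png')
cv2.imwrite('pics/scene_b.png',cv2.resize(a[60:340,60:433],(800,600),interpolation=cv2.INTER_CUBIC))
cv2.imwrite('pics/side_b.png',cv2.resize(b[120:345,140:440],(800,600),interpolation=cv2.INTER_CUBIC))
```

```text
(no output)
```

View pics/scene_b.png

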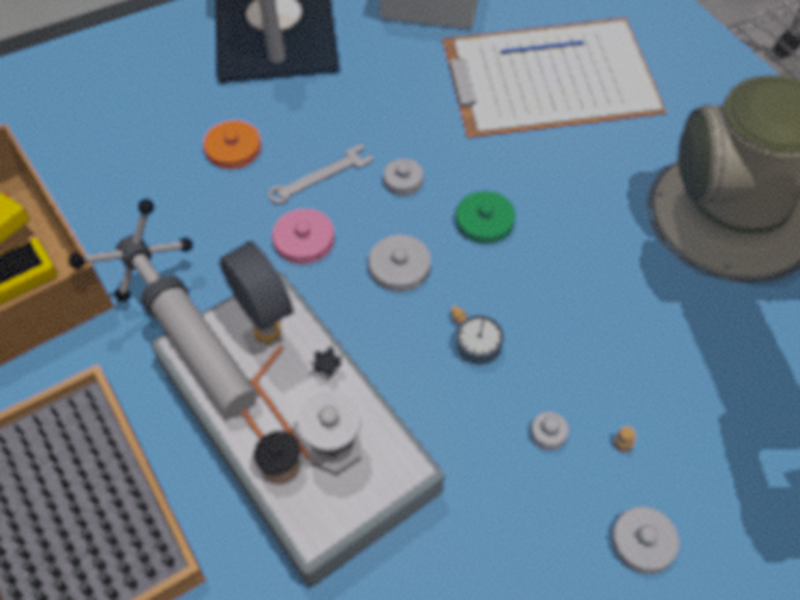

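View pics/side_b.png

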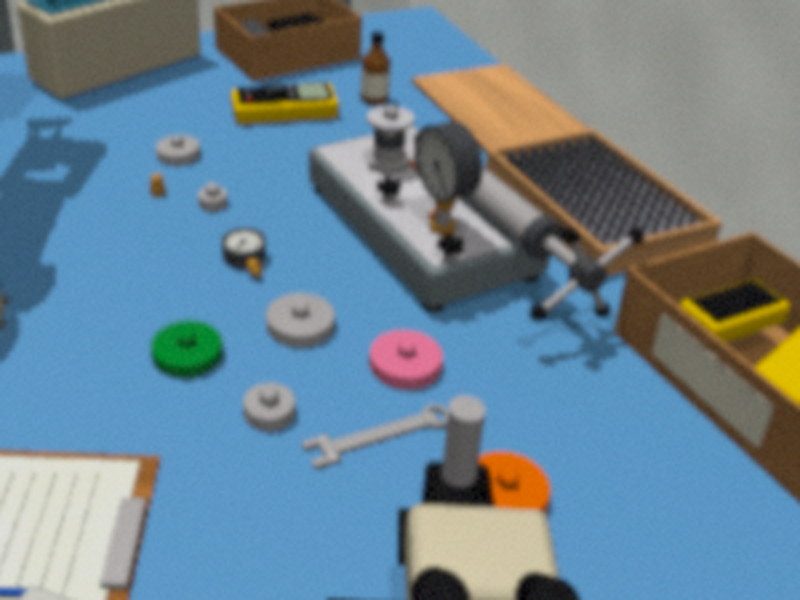

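Scene picture: the grey discs are A (246,182), D (361,312), B (248,142) and C (316,260). The green (286,161), pink (201,170) and orange (168,127) discs are look-alikes and stay put. The carrier is at (214,253). Next I measure the diameters to tell A from D and B from C.

Run:
```python
from h import *
from scipy.optimize import least_squares
F={c:grab(c) for c in ['scene','side']}
th=np.linspace(0,2*np.pi,60)
# fit disc top circle+bottom hull to silhouettes
for c in F:
    f=F[c]
    for r in finder.silhouettes(c,'weight_86'):
        m=r['region'].astype(np.uint8)
        cs,_=cv2.findContours(m,cv2.RETR_EXTERNAL,cv2.CHAIN_APPROX_NONE)
        b=np.array(r['bbox'])*[512,384,512,384]
        area=m.sum(); x0=at_z(f,b[0],b[1],.012)
        M=cv2.moments(m,True); cen=np.array([M['m10'],M['m01']])/M['m00']
        def model(p):
            pts=[]
            for R,zs in((p[2],(0,.02)),(.0105,(.02,.031)),(.0075,(.034,))):
                for z in zs: pts+= [proj(f,[p[0]+R*np.cos(t),p[1]+R*np.sin(t),z]) for t in th]
            h=np.zeros((384*4,512*4),np.uint8)
            pts=np.array(pts)
            hull=cv2.convexHull(((pts+.5)*4).astype(np.int32)); 
            return cv2.contourArea(hull)/16, np.array([cv2.moments(hull)['m10'],cv2.moments(hull)['m01']])/cv2.moments(hull)['m00']/4-.5
        p=np.array([x0[0],x0[1],.035])
        for _ in range(8):
            a,q=model(p); p[2]*=np.sqrt(area/a)
            d=at_z(f,*cen,.012)-at_z(f,*q,.012); p[:2]+=d[:2]
        bgr=f['img'][m>0].mean(0).round()
        print(c,round(r['score'],2),cen.round(1),area,'xy',p[:2].round(4),'D',(p[2]*2000).round(1),bgr)
def tri(us,us2):
    A=[];B=[]
    for c,u in zip(F,(us,us2)):
        o,d=ray(F[c],*u); d/=np.linalg.norm(d); P=np.eye(3)-np.outer(d,d); A.append(P);B.append(P@o)
    return np.linalg.lstsq(np.vstack(A),np.hstack(B),rcond=None)[0]
print(tri((213.5,252.5),(286.2,161.5)),at_z(F['scene'],213.5,252.5,.164),at_z(F['side'],286.2,161.5,.164))
```

```text
scene 0.97 [360.3 311.8] 759 xy [0.4062 0.3291] D 70.9 [154. 149. 149.]
scene 0.89 [201.8 169.8] 574 xy [ 0.5609 -0.257 ] D 83.0 [142. 115. 175.]
scene 0.88 [286.4 161.2] 595 xy [ 0.3184 -0.1597] D 86.2 [ 89. 126.  47.]
scene 0.59 [246.2 182.5] 616 xy [ 0.4651 -0.1489] D 84.1 [152. 147. 147.]
scene 0.56 [167.7 127. ] 558 xy [ 0.584  -0.4709] D 89.7 [ 67. 105. 165.]
scene 0.5 [315.5 260.5] 212 xy [0.4259 0.1631] D 39.2 [152. 146. 147.]
scene 0.48 [248.  142.3] 247 xy [ 0.3854 -0.2848] D 55.0 [145. 139. 139.]
side 0.95 [252.4 239.2] 433 xy [ 0.4674 -0.1501] D 83.8 [147. 144. 144.]
side 0.92 [333.3 299.9] 415 xy [ 0.5991 -0.4659] D 60.2 [ 14. 102. 210.]
side 0.74 [291.2 254.3] 537 xy [ 0.5618 -0.2588] D 87.5 [137. 106. 187.]
side 0.73 [206.1 175.6] 164 xy [0.4058 0.3279] D 70.5 [141. 135. 131.]
side 0.59 [209.5 250. ] 476 xy [ 0.3199 -0.1616] D 83.1 [ 56. 121.  15.]
side 0.55 [240.6 272. ] 290 xy [ 0.3876 -0.2874] D 55.8 [141. 138. 137.]
[0.67302664 0.08172843 0.15759704] [0.67284679 0.08528259 0.164     ] [0.6690269  0.06960008 0.164     ]
```

A (86 mm) is at (0.466,-0.150), D (72) at (0.406,0.328), B (58) at (0.386,-0.286) and C (44) at (0.426,0.163). All four sizes are distinct. I go over the carrier first for a close look, then to A.

```bash
python3 -m handwheel '0 0 0 0.88 -0.75 0.15 0.5;0 0 0 0.88 -0.75 0.15 0.5;0 0 0 0.88 -0.75 0.15 0.5;0 0 0 0.88 -0.75 0.15 0.5'
python3 -m handwheel '0 0 0 0.88 -0.75 0.15 0.5;0 0 0 0.88 -0.75 0.15 0.5;0 0 0 0.88 -0.75 0.15 0.5;0 0 0 0.88 -0.75 0.15 0.5'
python3 -m handwheel '0 0 0 0.86 -0.75 0.15 0.5;0 0 0 0.86 -0.75 0.15 0.5;0 0 0 0.86 -0.75 0.15 0.5;0 0 0 0.86 -0.75 0.15 0.5;0 0 0 0.86 -0.75 0.15 0.5'
python3 - <<'E'
from h import *
f=grab('wrist','w1.png'); o=ctrl.get_obs(); print(o['eef_pos'],proj(f,[.672,.083,.164]),-np.array(f['R']).T@f['t'])
E
```

```text
time: 1.6
eef_pos: [0.3135, 0.3813, 0.2692]
tcp_rot: [0.0, 0.125, 0.992, 0.0]
wrist_force: [-0.2, 0.9, 0.4]
width: 0.0498
finger_force: 0.0
time: 2.1
eef_pos: [0.4896, 0.231, 0.299]
tcp_rot: [0.0, 0.125, 0.992, 0.0]
wrist_force: [-0.4, 1.1, -0.7]
width: 0.0442
finger_force: 0.0
time: 2.72
eef_pos: [0.6616, 0.0805, 0.3273]
tcp_rot: [-0.001, 0.126, 0.992, -0.0]
wrist_force: [-0.4, 0.1, -0.3]
width: 0.0436
finger_force: 0.0
[0.66048509 0.08208408 0.32781266] [265.64690102 177.22094199] [0.57969205 0.10111169 0.47357286]
```

View pics/w1.png

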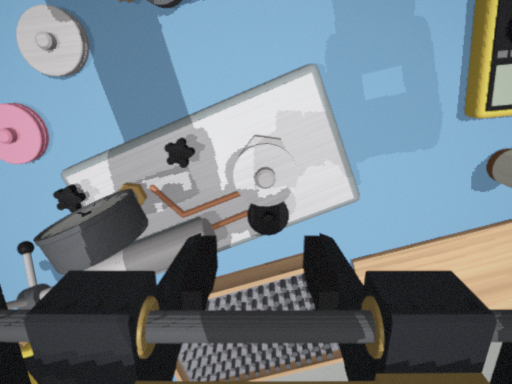

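The wrist view confirms the carrier boss at (265,177), against a prediction of (265.6,177.2), so the carrier is at (0.672,0.083). Now above A.

```bash
python3 -m handwheel '0 0 0 -0.4 -0.58 0 0.5;0 0 0 -0.8 -1 0 0.5;0 0 0 -0.97 -1 -0.3 0.5;0 0 0 -0.97 -1 -0.7 0.5;0 0 0 -0.97 -1 -0.7 0.5'
python3 -m handwheel '0 0 0 0 -0.16 -0.25 0.5;0 0 0 0 -0.16 -0.25 0.5;0 0 0 0 -0.16 -0.25 0.5'
cat >> h.py <<'E'
def look(z_top=.034,guess=None,save=None,rng=18):
    "boss top centre near predicted pixel, via Hough circles"
    f=grab('wrist'); o=ctrl.get_obs(); uv=proj(f,list(guess)+[z_top])
    R=np.linalg.norm(proj(f,[guess[0],guess[1]+.009,z_top])-uv)
    g=cv2.medianBlur(cv2.cvtColor(f['img'],cv2.COLOR_BGR2GRAY),3)
    c=cv2.HoughCircles(g,cv2.HOUGH_GRADIENT_ALT,1.2,5,param1=120,param2=.4,minRadius=int(R*.6),maxRadius=int(R*1.6))
    c=[] if c is None else [q for q in c[0] if np.hypot(*(q[:2]-uv))<rng]
    print('tcp',o['eef_pos'].round(4),'pred',uv.round(1),'R',R.round(1),'scale px/m',R/.009)
    for q in c: print(q,at_z(f,q[0],q[1],z_top).round(4))
    if save:
        x,y=np.clip((uv-60).astype(int),0,[392,264]); cv2.imwrite('pics/'+save,cv2.resize(f['img'][y:y+120,x:x+120],(480,480),interpolation=cv2.INTER_CUBIC)); print('crop origin',x,y,'x4')
E
python3 -c "
from h import *
look(.034,(.466,-.1495),'a1.png',40)"
```

```text
time: 3.4
eef_pos: [0.4774, -0.1051, 0.2094]
tcp_rot: [0.001, 0.124, 0.992, -0.0]
wrist_force: [0.3, -0.4, -0.8]
width: 0.0443
finger_force: 0.0
time: 3.78
eef_pos: [0.4797, -0.1368, 0.1614]
tcp_rot: [0.001, 0.124, 0.992, -0.0]
wrist_force: [0.8, 0.3, 0.4]
width: 0.0446
finger_force: 0.0
tcp [ 0.48   -0.1368  0.1616] pred [242.8 167.3] R 10.2 scale px/m 1138.6509577182694
[240.       166.8       11.592818] [ 0.465  -0.1518  0.034 ]
crop origin 182 107 x4
```

View pics/a1.png

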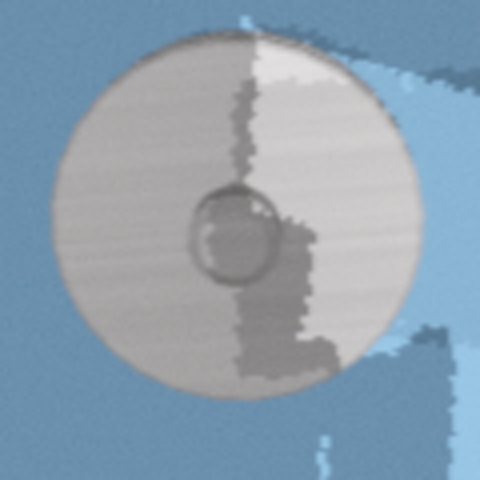

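A confirmed: a grey disc with its boss at pixel (241,166), which is (0.465,-0.151). Descending.

```bash
python3 -m handwheel '0 0 0 -0.075 -0.07 -0.25 0.5;0 0 0 -0.075 -0.07 -0.5 0.5;0 0 0 -0.075 -0.07 -0.55 0.5;0 0 0 -0.075 -0.07 -0.55 0.5;0 0 0 -0.075 -0.07 -0.55 0.5'
```

```text
time: 4.45
eef_pos: [0.4654, -0.152, 0.0518]
tcp_rot: [0.002, 0.124, 0.992, -0.001]
wrist_force: [0.2, 0.4, -0.9]
width: 0.0437
finger_force: 0.0
```

```bash
python3 -m handwheel '0 0 0 0 0.005 -0.07 0.5;0 0 0 0 0.005 -0.142 0.5;0 0 0 0 0.005 -0.142 0.5;0 0 0 0 0.005 -0.142 0.5'
python3 -m handwheel '0 0 0 0 0 0 0;0 0 0 0 0 0 0;0 0 0 0 0 0 0;0 0 0 0 0 0 0;0 0 0 0 0 0 0'
python3 -m handwheel '0 0 0 0 0 0 0;0 0 0 0 0 0 0'
python3 -m handwheel '0 0 0 0 0 0.1 0;0 0 0 0 0 0.25 0;0 0 0 0 0 0.25 0'
```

```text
time: 4.95
eef_pos: [0.4643, -0.1507, 0.0214]
tcp_rot: [0.0, 0.125, 0.992, 0.0]
wrist_force: [0.5, -0.3, 0.1]
width: 0.0441
finger_force: 0.0
time: 5.58
eef_pos: [0.4643, -0.1509, 0.0215]
tcp_rot: [0.0, 0.125, 0.992, -0.0]
wrist_force: [-1.0, -1.0, 0.2]
width: 0.0198
finger_force: 30.0
time: 5.82
eef_pos: [0.4643, -0.1509, 0.0215]
tcp_rot: [0.0, 0.125, 0.992, -0.0]
wrist_force: [-1.0, -0.9, 0.4]
width: 0.0195
finger_force: 30.0
time: 6.2
eef_pos: [0.4646, -0.1508, 0.072]
tcp_rot: [0.001, 0.125, 0.992, -0.0]
wrist_force: [0.7, -0.5, -9.2]
width: 0.0194
finger_force: 30.0
```

```bash
python3 -m handwheel '0 0 0 0 0 0.2 0;0 0 0 0 0 0.45 0;0 0 0 0 0.2 0.7 0;0 0 0 0 0.4 0.92 0;0 0 0 0 0.6 0.92 0'
python3 -m handwheel '0 0 0 0 0.2 0 0;0 0 0 0.15 0.4 0 0;0 0 0 0.35 0.57 0 0;0 0 0 0.55 0.57 0 0;0 0 0 0.75 0.57 0 0'
python3 -m handwheel '0 0 0 0.1 0 0 0;0 0 0 0.2 0 0 0;0 0 0 0.28 0 0 0;0 0 0 0.28 0 0 0;0 0 0 0.28 0 0 0'
python3 -c "
from h import *
f=grab('wrist','c1.png');print(ctrl.get_obs()['eef_pos'],proj(f,[.672,.083,.164]))"
```

```text
time: 6.82
eef_pos: [0.4649, -0.0297, 0.2565]
tcp_rot: [0.002, 0.125, 0.992, -0.0]
wrist_force: [0.2, 0.4, -9.5]
width: 0.0197
finger_force: 30.0
time: 7.45
eef_pos: [0.615, 0.084, 0.2521]
tcp_rot: [-0.003, 0.124, 0.992, -0.0]
wrist_force: [0.6, 0.6, -9.1]
width: 0.0198
finger_force: 30.0
time: 8.07
eef_pos: [0.6696, 0.0833, 0.2536]
tcp_rot: [-0.002, 0.125, 0.992, -0.0]
wrist_force: [0.8, 0.4, -9.0]
width: 0.0197
finger_force: 30.0
[0.66959006 0.08331778 0.25433835] [261.21363441 196.31166436]
```

View pics/c1.png

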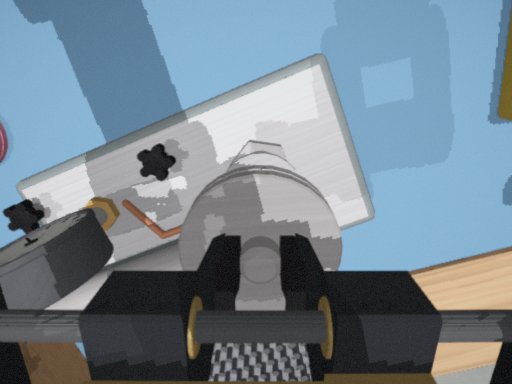

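The disc hangs level over the carrier. Lowering in stages.

```bash
python3 -m handwheel '0 0 0 0.01 0 -0.1 0;0 0 0 0.01 0 -0.22 0;0 0 0 0.01 0 -0.28 0;0 0 0 0.01 0 -0.28 0;0 0 0 0.01 0 -0.28 0'
python3 -m handwheel '0 0 0 0 0 -0.02 0;0 0 0 0 0 -0.04 0;0 0 0 0 0 -0.06 0;0 0 0 0 0 -0.08 0;0 0 0 0 0 -0.08 0'
```

```text
time: 8.75
eef_pos: [0.6726, 0.0832, 0.2007]
tcp_rot: [0.001, 0.125, 0.992, 0.0]
wrist_force: [0.1, 0.1, -8.6]
width: 0.0193
finger_force: 30.0
time: 9.38
eef_pos: [0.6721, 0.0832, 0.183]
tcp_rot: [-0.0, 0.125, 0.992, -0.0]
wrist_force: [0.3, -0.2, -9.2]
width: 0.0197
finger_force: 30.0
```

```bash
python3 -m handwheel '0 0 0 0 0 -0.012 0;0 0 0 0 0 -0.025 0;0 0 0 0 0 -0.037 0;0 0 0 0 0 -0.045 0;0 0 0 0 0 -0.045 0'
python3 -m handwheel '0 0 0 0 0 -0.004 0;0 0 0 0 0 -0.008 0'
```

```text
time: 10.0
eef_pos: [0.6722, 0.0832, 0.1743]
tcp_rot: [-0.0, 0.125, 0.992, -0.0]
wrist_force: [0.3, -0.5, -9.3]
width: 0.0197
finger_force: 30.0
time: 10.25
eef_pos: [0.6723, 0.0832, 0.1729]
tcp_rot: [0.0, 0.125, 0.992, 0.0]
wrist_force: [-0.2, 0.3, -8.4]
width: 0.0197
finger_force: 30.0
```

```bash
python3 -m handwheel '0 0 0 0 0 -0.003 0;0 0 0 0 0 -0.006 0'; python3 -m handwheel '0 0 0 0 0 -0.003 0;0 0 0 0 0 -0.005 0'
```

```text
time: 10.5
eef_pos: [0.6723, 0.0832, 0.1718]
tcp_rot: [0.0, 0.125, 0.992, 0.0]
wrist_force: [-0.9, -0.5, -5.4]
width: 0.0194
finger_force: 30.0
time: 10.75
eef_pos: [0.6723, 0.0832, 0.1718]
tcp_rot: [0.001, 0.125, 0.992, 0.0]
wrist_force: [-4.2, 0.5, 0.6]
width: 0.0201
finger_force: 30.0
```

Seated at the expected height, with the weight unloaded. Releasing, rising, then to D.

```bash
python3 -m handwheel '0 0 0 0 0 0 0.45;0 0 0 0 0 0 0.45;0 0 0 0 0 0 0.45'
python3 -m handwheel '0 0 0 0 0 0.1 0.45;0 0 0 0 0 0.3 0.45;0 0 0 -0.2 0.2 0.45 0.45;0 0 0 -0.4 0.4 0.45 0.45;0 0 0 -0.6 0.6 0.45 0.45'
python3 -m handwheel '0 0 0 -0.25 0.2 0 0.45;0 0 0 -0.5 0.4 -0.2 0.45;0 0 0 -0.65 0.6 -0.4 0.45;0 0 0 -0.65 0.63 -0.5 0.45;0 0 0 -0.65 0.63 -0.5 0.45'
python3 -c "
from h import *
look(.034,(.406,.3285),'d1.png',40)"
```

```text
time: 11.12
eef_pos: [0.6725, 0.0831, 0.171]
tcp_rot: [0.001, 0.125, 0.992, 0.0]
wrist_force: [-0.2, 0.6, 0.1]
width: 0.0394
finger_force: 0.0
time: 11.75
eef_pos: [0.5511, 0.2043, 0.2612]
tcp_rot: [0.001, 0.125, 0.992, 0.0]
wrist_force: [1.4, 0.1, 0.7]
width: 0.0399
finger_force: 0.0
time: 12.38
eef_pos: [0.4212, 0.3296, 0.1595]
tcp_rot: [-0.001, 0.124, 0.992, -0.001]
wrist_force: [0.6, 0.6, 0.6]
width: 0.0401
finger_force: 0.0
tcp [0.4225 0.3293 0.1609] pred [255.5 163.7] R 10.4 scale px/m 1154.1599344449498
[253.2      163.2       11.392689] [0.4051 0.3267 0.034 ]
crop origin 195 103 x4
```

View pics/d1.png

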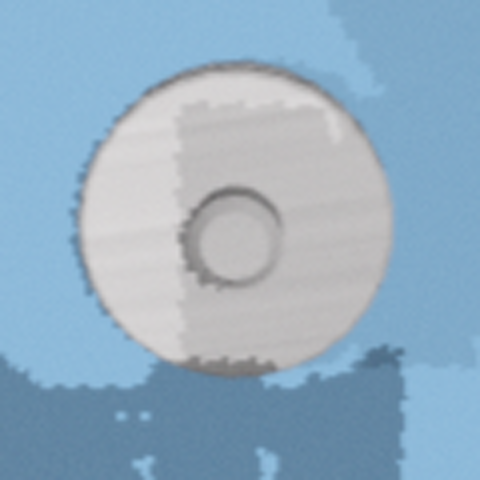

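A grey disc with its boss at pixel (253,163), so D is at (0.405,0.327). Its apparent width ratio to A is 1.17, which fits the 72 mm weight.

```bash
python3 -m handwheel '0 0 0 -0.086 -0.012 -0.25 0.45;0 0 0 -0.086 -0.012 -0.5 0.45;0 0 0 -0.086 -0.012 -0.545 0.45;0 0 0 -0.086 -0.012 -0.545 0.45;0 0 0 -0.086 -0.012 -0.545 0.45'
```

```text
time: 13.05
eef_pos: [0.4064, 0.3272, 0.0537]
tcp_rot: [0.002, 0.125, 0.992, 0.001]
wrist_force: [-0.4, -0.6, -0.6]
width: 0.0398
finger_force: 0.0
```

```bash
python3 -m handwheel '0 0 0 0 0 -0.07 0.45;0 0 0 0 0 -0.148 0.45;0 0 0 0 0 -0.148 0.45;0 0 0 0 0 -0.148 0.45'
python3 -m handwheel '0 0 0 0 0 0 0;0 0 0 0 0 0 0;0 0 0 0 0 0 0;0 0 0 0 0 0 0;0 0 0 0 0 0 0'
python3 -m handwheel '0 0 0 0 0 0.1 0;0 0 0 0 0 0.25 0;0 0 0 0 0 0.25 0'
```

```text
time: 13.55
eef_pos: [0.4051, 0.3269, 0.0222]
tcp_rot: [0.0, 0.125, 0.992, 0.0]
wrist_force: [-0.3, -0.0, -0.3]
width: 0.0399
finger_force: 0.0
time: 14.18
eef_pos: [0.4052, 0.3269, 0.0223]
tcp_rot: [0.0, 0.125, 0.992, 0.0]
wrist_force: [-0.5, 1.3, 3.4]
width: 0.0197
finger_force: 30.0
time: 14.55
eef_pos: [0.4054, 0.3269, 0.0727]
tcp_rot: [0.001, 0.125, 0.992, 0.001]
wrist_force: [0.8, 0.5, -6.0]
width: 0.0194
finger_force: 30.0
```

```bash
python3 -m handwheel '0 0 0 0 0 0.2 0;0 0 0 0 0 0.45 0;0 0 0 0.15 -0.1 0.7 0;0 0 0 0.33 -0.3 0.95 0;0 0 0 0.53 -0.5 0.95 0'
python3 -m handwheel '0 0 0 0.2 -0.2 0 0;0 0 0 0.4 -0.4 0 0;0 0 0 0.6 -0.6 0 0;0 0 0 0.75 -0.7 0 0;0 0 0 0.79 -0.72 0 0'
python3 -m handwheel '0 0 0 0 0 0 0;0 0 0 0 0 0 0;0 0 0 0 0 0 0'
python3 -c "
from h import *
look(.184,(.672,.083))"
```

```text
time: 15.18
eef_pos: [0.5102, 0.2282, 0.2628]
tcp_rot: [0.001, 0.124, 0.992, 0.001]
wrist_force: [1.4, 0.0, -6.6]
width: 0.0192
finger_force: 30.0
time: 15.8
eef_pos: [0.6683, 0.0827, 0.2577]
tcp_rot: [-0.003, 0.126, 0.992, -0.0]
wrist_force: [-1.5, 0.8, -6.8]
width: 0.0197
finger_force: 30.0
time: 16.18
eef_pos: [0.6667, 0.0854, 0.262]
tcp_rot: [0.0, 0.124, 0.992, 0.0]
wrist_force: [0.3, -0.1, -6.2]
width: 0.0201
finger_force: 30.0
tcp [0.6668 0.0853 0.2621] pred [259.4 205.5] R 12.0 scale px/m 1337.640495082748
```

```bash
python3 -m handwheel '0 0 0 0.027 -0.01 -0.1 0;0 0 0 0.027 -0.01 -0.18 0;0 0 0 0.027 -0.01 -0.23 0;0 0 0 0.027 -0.01 -0.23 0;0 0 0 0.027 -0.01 -0.23 0'
python3 -m handwheel '0 0 0 0 0 -0.02 0;0 0 0 0 0 -0.04 0;0 0 0 0 0 -0.06 0;0 0 0 0 0 -0.06 0'
```

```text
time: 16.85
eef_pos: [0.6729, 0.0827, 0.2167]
tcp_rot: [0.001, 0.125, 0.992, 0.0]
wrist_force: [-0.1, -0.8, -7.0]
width: 0.0194
finger_force: 30.0
time: 17.35
eef_pos: [0.6725, 0.0826, 0.2033]
tcp_rot: [-0.0, 0.125, 0.992, -0.0]
wrist_force: [0.5, -0.3, -5.5]
width: 0.0195
finger_force: 30.0
```

```bash
python3 -m handwheel '0 0 0 0 0 -0.012 0;0 0 0 0 0 -0.025 0;0 0 0 0 0 -0.037 0;0 0 0 0 0 -0.045 0;0 0 0 0 0 -0.045 0'
python3 -m handwheel '0 0 0 0 0 -0.004 0;0 0 0 0 0 -0.008 0'; python3 -m handwheel '0 0 0 0 0 -0.003 0;0 0 0 0 0 -0.003 0'
```

```text
time: 17.98
eef_pos: [0.6727, 0.0826, 0.1946]
tcp_rot: [-0.0, 0.125, 0.992, -0.0]
wrist_force: [-0.1, 0.1, -5.8]
width: 0.0197
finger_force: 30.0
time: 18.23
eef_pos: [0.6727, 0.0826, 0.1932]
tcp_rot: [0.0, 0.125, 0.992, 0.0]
wrist_force: [0.5, 0.1, -5.7]
width: 0.0194
finger_force: 30.0
time: 18.48
eef_pos: [0.6727, 0.0826, 0.1926]
tcp_rot: [-0.0, 0.125, 0.992, -0.0]
wrist_force: [-0.2, -0.4, -6.2]
width: 0.0196
finger_force: 30.0
```

```bash
python3 -m handwheel '0 0 0 0 0 -0.003 0;0 0 0 0 0 -0.005 0'; python3 -m handwheel '0 0 0 0 0 -0.003 0;0 0 0 0 0 -0.003 0'
```

```text
time: 18.73
eef_pos: [0.6728, 0.0826, 0.1923]
tcp_rot: [0.0, 0.125, 0.992, 0.0]
wrist_force: [-2.3, 0.5, 0.6]
width: 0.0195
finger_force: 30.0
time: 18.98
eef_pos: [0.6728, 0.0826, 0.1923]
tcp_rot: [0.001, 0.125, 0.992, 0.0]
wrist_force: [-3.9, 0.4, 5.3]
width: 0.0195
finger_force: 30.0
```

Seated. Release, then over to B (58).

```bash
python3 -m handwheel '0 0 0 0 0 0 0.45;0 0 0 0 0 0 0.45;0 0 0 0 0 0 0.45'
python3 -m handwheel '0 0 0 0 0 0.1 0.45;0 0 0 0 0 0.3 0.45;0 0 0 -0.2 -0.1 0.4 0.45;0 0 0 -0.4 -0.3 0.4 0.45;0 0 0 -0.65 -0.5 0.4 0.45'
python3 -m handwheel '0 0 0 -0.2 -0.2 0 0.45;0 0 0 -0.4 -0.4 -0.1 0.45;0 0 0 -0.55 -0.6 -0.3 0.45;0 0 0 -0.7 -0.8 -0.55 0.45;0 0 0 -0.7 -1 -0.55 0.45'
python3 -m handwheel '0 0 0 0 -0.25 0 0.45;0 0 0 0 -0.33 0 0.45;0 0 0 0 -0.33 0 0.45'
python3 -c "
from h import *
look(.034,(.3865,-.286),'b1.png',40)"
```

```text
time: 19.35
eef_pos: [0.6728, 0.0826, 0.1908]
tcp_rot: [0.0, 0.125, 0.992, 0.0]
wrist_force: [0.2, 0.7, 0.4]
width: 0.0395
finger_force: 0.0
time: 19.98
eef_pos: [0.5428, -0.0174, 0.2709]
tcp_rot: [0.0, 0.124, 0.992, -0.0]
wrist_force: [0.7, -0.5, 0.2]
width: 0.0395
finger_force: 0.0
time: 20.6
eef_pos: [0.4014, -0.2161, 0.1588]
tcp_rot: [-0.002, 0.125, 0.992, 0.002]
wrist_force: [0.5, 0.7, -0.6]
width: 0.0397
finger_force: 0.0
time: 20.98
eef_pos: [0.4038, -0.2826, 0.1608]
tcp_rot: [-0.0, 0.125, 0.992, 0.0]
wrist_force: [-0.8, 0.3, 0.4]
width: 0.0398
finger_force: 0.0
tcp [ 0.4038 -0.2816  0.1609] pred [251.9 161.3] R 10.4 scale px/m 1150.8451349616178
[249.6     160.8      10.92278] [ 0.3856 -0.2878  0.034 ]
[246.       135.6       10.991642] [ 0.3637 -0.2851  0.034 ]
crop origin 191 101 x4
```

View pics/b1.png

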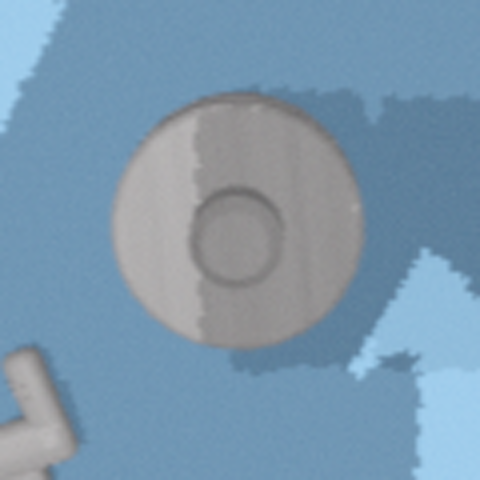

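B: a grey 58 mm disc (crop width 250/4 px, against 315/4 for D) with its boss at (250,161), so it is at (0.3855,-0.2875).

```bash
python3 -m handwheel '0 0 0 -0.09 -0.03 -0.25 0.45;0 0 0 -0.09 -0.03 -0.5 0.45;0 0 0 -0.09 -0.03 -0.545 0.45;0 0 0 -0.09 -0.03 -0.545 0.45;0 0 0 -0.09 -0.03 -0.545 0.45'
```

```text
time: 21.65
eef_pos: [0.3867, -0.2888, 0.0536]
tcp_rot: [0.001, 0.124, 0.992, -0.001]
wrist_force: [0.2, -0.2, 0.1]
width: 0.0402
finger_force: 0.0
```

```bash
python3 -m handwheel '0 0 0 0 0.002 -0.07 0.45;0 0 0 0 0.002 -0.148 0.45;0 0 0 0 0.002 -0.148 0.45;0 0 0 0 0.002 -0.148 0.45'
python3 -m handwheel '0 0 0 0 0 0 0;0 0 0 0 0 0 0;0 0 0 0 0 0 0;0 0 0 0 0 0 0;0 0 0 0 0 0 0'
python3 -m handwheel '0 0 0 0 0 0.1 0;0 0 0 0 0 0.25 0;0 0 0 0 0 0.25 0'
```

```text
time: 22.15
eef_pos: [0.3863, -0.2884, 0.0235]
tcp_rot: [0.001, 0.125, 0.992, -0.001]
wrist_force: [-1.0, 0.3, 0.1]
width: 0.0396
finger_force: 0.0
time: 22.78
eef_pos: [0.386, -0.2881, 0.0228]
tcp_rot: [0.0, 0.125, 0.992, -0.0]
wrist_force: [-0.5, 1.8, 6.1]
width: 0.0197
finger_force: 30.0
time: 23.15
eef_pos: [0.3863, -0.2886, 0.0733]
tcp_rot: [0.001, 0.125, 0.992, -0.001]
wrist_force: [0.8, -0.8, -3.8]
width: 0.0193
finger_force: 30.0
```

```bash
python3 -m handwheel '0 0 0 0 0 0.2 0;0 0 0 0 0 0.45 0;0 0 0 0 0.15 0.7 0;0 0 0 0 0.3 0.95 0;0 0 0 0.1 0.5 1 0'
python3 -m handwheel '0 0 0 0.1 0.2 0 0;0 0 0 0.2 0.4 0 0;0 0 0 0.3 0.6 0 0;0 0 0 0.45 0.8 0 0;0 0 0 0.6 1 0 0'
python3 -m handwheel '0 0 0 0.2 0.15 0 0;0 0 0 0.4 0.3 0 0;0 0 0 0.55 0.35 0 0;0 0 0 0.68 0.35 0 0;0 0 0 0.72 0.35 0 0'
python3 -m handwheel '0 0 0 0 0 0 0;0 0 0 0 0 0 0;0 0 0 0 0 0 0'
```

```text
time: 23.78
eef_pos: [0.4062, -0.188, 0.2738]
tcp_rot: [0.001, 0.126, 0.992, -0.001]
wrist_force: [0.8, -0.5, -4.9]
width: 0.0197
finger_force: 30.0
time: 24.4
eef_pos: [0.5266, 0.0134, 0.2703]
tcp_rot: [-0.001, 0.125, 0.992, 0.0]
wrist_force: [0.6, -0.3, -4.0]
width: 0.0196
finger_force: 30.0
time: 25.02
eef_pos: [0.6707, 0.0819, 0.269]
tcp_rot: [-0.002, 0.125, 0.992, -0.0]
wrist_force: [-0.6, 0.1, -3.6]
width: 0.0194
finger_force: 30.0
time: 25.4
eef_pos: [0.6694, 0.0819, 0.2728]
tcp_rot: [0.0, 0.125, 0.992, 0.0]
wrist_force: [0.4, 0.1, -3.0]
width: 0.02
finger_force: 30.0
```

```bash
python3 -m handwheel '0 0 0 0.015 0.003 -0.08 0;0 0 0 0.015 0.003 -0.15 0;0 0 0 0.015 0.003 -0.19 0;0 0 0 0.015 0.003 -0.19 0;0 0 0 0.015 0.003 -0.19 0'
python3 -m handwheel '0 0 0 0 0 -0.02 0;0 0 0 0 0 -0.04 0;0 0 0 0 0 -0.05 0;0 0 0 0 0 -0.05 0'
```

```text
time: 26.02
eef_pos: [0.673, 0.0826, 0.2348]
tcp_rot: [0.0, 0.125, 0.992, 0.0]
wrist_force: [0.6, -0.4, -3.5]
width: 0.0198
finger_force: 30.0
time: 26.52
eef_pos: [0.6729, 0.0826, 0.2242]
tcp_rot: [-0.0, 0.125, 0.992, -0.0]
wrist_force: [0.1, 0.7, -3.8]
width: 0.0196
finger_force: 30.0
```

Underside is at about 0.201, engaged below the boss top (0.204). Contact is expected at TCP 0.213.

```bash
python3 -m handwheel '0 0 0 0 0 -0.012 0;0 0 0 0 0 -0.025 0;0 0 0 0 0 -0.037 0;0 0 0 0 0 -0.045 0;0 0 0 0 0 -0.045 0'
python3 -m handwheel '0 0 0 0 0 -0.004 0;0 0 0 0 0 -0.008 0'; python3 -m handwheel '0 0 0 0 0 -0.002 0;0 0 0 0 0 -0.002 0'
```

```text
time: 27.15
eef_pos: [0.6729, 0.0825, 0.2152]
tcp_rot: [-0.0, 0.125, 0.992, -0.0]
wrist_force: [-1.0, -0.5, -4.4]
width: 0.0196
finger_force: 30.0
time: 27.4
eef_pos: [0.6729, 0.0826, 0.2138]
tcp_rot: [0.0, 0.125, 0.992, 0.0]
wrist_force: [-0.2, 0.2, -3.4]
width: 0.0195
finger_force: 30.0
time: 27.65
eef_pos: [0.6729, 0.0826, 0.2134]
tcp_rot: [-0.0, 0.125, 0.992, -0.0]
wrist_force: [0.7, -0.4, -3.1]
width: 0.0196
finger_force: 30.0
```

```bash
python3 -m handwheel '0 0 0 0 0 -0.003 0;0 0 0 0 0 -0.003 0'; python3 -m handwheel '0 0 0 0 0 -0.003 0;0 0 0 0 0 -0.003 0'
```

```text
time: 27.9
eef_pos: [0.6729, 0.0825, 0.2129]
tcp_rot: [0.0, 0.125, 0.992, -0.0]
wrist_force: [-0.7, -0.0, -3.0]
width: 0.0198
finger_force: 30.0
time: 28.15
eef_pos: [0.6729, 0.0825, 0.2128]
tcp_rot: [0.0, 0.125, 0.992, -0.0]
wrist_force: [-1.3, -0.5, 1.9]
width: 0.0196
finger_force: 30.0
```

Seated. Release, then to C (44).

```bash
python3 -m handwheel '0 0 0 0 0 0 0.4;0 0 0 0 0 0 0.4;0 0 0 0 0 0 0.4'
python3 -m handwheel '0 0 0 0 0 0.1 0.4;0 0 0 0 0 0.25 0.4;0 0 0 -0.2 0.1 0.3 0.4;0 0 0 -0.4 0.2 0.3 0.4;0 0 0 -0.65 0.3 0.3 0.4'
python3 -m handwheel '0 0 0 -0.2 0.05 0 0.4;0 0 0 -0.4 0.1 -0.2 0.4;0 0 0 -0.52 0.1 -0.4 0.4;0 0 0 -0.52 0.1 -0.55 0.4;0 0 0 -0.52 0.1 -0.55 0.4'
python3 -c "
from h import *
look(.034,(.426,.163),'e1.png',40)"
```

```text
time: 28.52
eef_pos: [0.673, 0.0826, 0.2121]
tcp_rot: [0.0, 0.125, 0.992, 0.0]
wrist_force: [-0.1, -0.2, -0.6]
width: 0.0352
finger_force: 0.0
time: 29.15
eef_pos: [0.5418, 0.143, 0.272]
tcp_rot: [0.0, 0.125, 0.992, 0.0]
wrist_force: [-0.2, -0.1, -0.0]
width: 0.0357
finger_force: 0.0
time: 29.78
eef_pos: [0.4381, 0.1625, 0.1612]
tcp_rot: [-0.002, 0.125, 0.992, -0.0]
wrist_force: [0.1, -0.2, 0.0]
width: 0.0352
finger_force: 0.0
tcp [0.4391 0.1626 0.1625] pred [258.  166.1] R 10.3 scale px/m 1144.7163456369067
[256.8      165.6       11.234634] [0.4253 0.1621 0.034 ]
[273.6      186.         9.467923] [0.4472 0.172  0.034 ]
[254.4       130.8         7.7769866] [0.3955 0.1677 0.034 ]
crop origin 197 106 x4
```

View pics/e1.png

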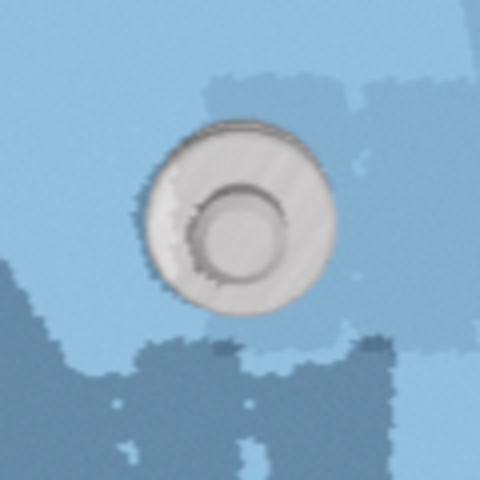

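C: the smallest disc, with its boss at (257,166), so it is at (0.425,0.162).

```bash
python3 -m handwheel '0 0 0 -0.068 -0.002 -0.25 0.4;0 0 0 -0.068 -0.002 -0.5 0.4;0 0 0 -0.068 -0.002 -0.55 0.4;0 0 0 -0.068 -0.002 -0.55 0.4;0 0 0 -0.068 -0.002 -0.55 0.4'
```

```text
time: 30.45
eef_pos: [0.4266, 0.1623, 0.0539]
tcp_rot: [0.002, 0.125, 0.992, 0.0]
wrist_force: [-0.3, 0.3, 0.2]
width: 0.0349
finger_force: 0.0
```

```bash
python3 -m handwheel '0 0 0 0 0 -0.07 0.4;0 0 0 0 0 -0.15 0.4;0 0 0 0 0 -0.15 0.4;0 0 0 0 0 -0.15 0.4'
python3 -m handwheel '0 0 0 0 0 0 0;0 0 0 0 0 0 0;0 0 0 0 0 0 0;0 0 0 0 0 0 0;0 0 0 0 0 0 0'
python3 -m handwheel '0 0 0 0 0 0.1 0;0 0 0 0 0 0.25 0;0 0 0 0 0 0.25 0'
```

```text
time: 30.95
eef_pos: [0.426, 0.1622, 0.0233]
tcp_rot: [0.001, 0.125, 0.992, 0.0]
wrist_force: [-0.1, -0.3, 0.6]
width: 0.0352
finger_force: 0.0
time: 31.58
eef_pos: [0.4256, 0.1622, 0.0227]
tcp_rot: [0.001, 0.125, 0.992, 0.0]
wrist_force: [-0.9, -0.5, 6.7]
width: 0.0197
finger_force: 30.0
time: 31.95
eef_pos: [0.426, 0.1623, 0.0733]
tcp_rot: [0.002, 0.125, 0.992, 0.0]
wrist_force: [-0.2, -0.9, -2.1]
width: 0.0198
finger_force: 30.0
```

```bash
python3 -m handwheel '0 0 0 0 0 0.2 0;0 0 0 0 0 0.45 0;0 0 0 0 0 0.7 0;0 0 0 0.1 0 0.95 0;0 0 0 0.3 -0.1 1 0'
python3 -m handwheel '0 0 0 0.2 -0.1 0.05 0;0 0 0 0.4 -0.2 0.05 0;0 0 0 0.6 -0.3 0.05 0;0 0 0 0.8 -0.3 0.05 0;0 0 0 0.92 -0.3 0.05 0'
python3 -m handwheel '0 0 0 0 0 0 0;0 0 0 0 0 0 0;0 0 0 0 0 0 0'
```

```text
time: 32.58
eef_pos: [0.486, 0.1429, 0.2745]
tcp_rot: [0.002, 0.123, 0.992, 0.001]
wrist_force: [1.2, 0.3, -1.6]
width: 0.0198
finger_force: 30.0
time: 33.2
eef_pos: [0.6708, 0.0816, 0.2792]
tcp_rot: [-0.002, 0.125, 0.992, -0.0]
wrist_force: [0.5, 0.2, -1.8]
width: 0.0196
finger_force: 30.0
time: 33.58
eef_pos: [0.6686, 0.0823, 0.2824]
tcp_rot: [-0.0, 0.124, 0.992, -0.0]
wrist_force: [-0.9, 0.5, -1.6]
width: 0.0195
finger_force: 30.0
```

```bash
python3 -m handwheel '0 0 0 0.02 0.001 -0.06 0;0 0 0 0.02 0.001 -0.12 0;0 0 0 0.02 0.001 -0.14 0;0 0 0 0.02 0.001 -0.14 0;0 0 0 0.02 0.001 -0.14 0'
python3 -m handwheel '0 0 0 0 0 -0.02 0;0 0 0 0 0 -0.04 0;0 0 0 0 0 -0.05 0;0 0 0 0 0 -0.05 0'
```

```text
time: 34.2
eef_pos: [0.6734, 0.0824, 0.2546]
tcp_rot: [0.0, 0.125, 0.992, 0.0]
wrist_force: [0.6, 0.6, -2.0]
width: 0.0194
finger_force: 30.0
time: 34.7
eef_pos: [0.6733, 0.0824, 0.244]
tcp_rot: [-0.0, 0.125, 0.992, -0.0]
wrist_force: [-0.7, -0.2, -2.4]
width: 0.0198
finger_force: 30.0
```

```bash
python3 -m handwheel '0 0 0 0 0 -0.012 0;0 0 0 0 0 -0.025 0;0 0 0 0 0 -0.037 0;0 0 0 0 0 -0.045 0;0 0 0 0 0 -0.045 0'
python3 -m handwheel '0 0 0 0 0 -0.004 0;0 0 0 0 0 -0.008 0'; python3 -m handwheel '0 0 0 0 0 -0.002 0;0 0 0 0 0 -0.002 0'
```

```text
time: 35.33
eef_pos: [0.6733, 0.0824, 0.2351]
tcp_rot: [-0.0, 0.125, 0.992, 0.0]
wrist_force: [0.6, -0.3, -1.3]
width: 0.0194
finger_force: 30.0
time: 35.58
eef_pos: [0.6733, 0.0824, 0.2336]
tcp_rot: [0.0, 0.125, 0.992, -0.0]
wrist_force: [0.3, 0.2, -2.2]
width: 0.0198
finger_force: 30.0
time: 35.83
eef_pos: [0.6733, 0.0823, 0.2331]
tcp_rot: [-0.0, 0.125, 0.992, -0.0]
wrist_force: [-0.1, -0.2, -0.7]
width: 0.0198
finger_force: 30.0
```

```bash
python3 -m handwheel '0 0 0 0 0 -0.003 0;0 0 0 0 0 -0.003 0'; python3 -m handwheel '0 0 0 0 0 -0.002 0;0 0 0 0 0 -0.002 0'
```

```text
time: 36.08
eef_pos: [0.6733, 0.0824, 0.2328]
tcp_rot: [0.0, 0.125, 0.992, 0.0]
wrist_force: [-0.7, 0.0, -0.7]
width: 0.0196
finger_force: 30.0
time: 36.33
eef_pos: [0.6733, 0.0824, 0.2328]
tcp_rot: [0.0, 0.125, 0.992, 0.0]
wrist_force: [-1.1, -0.2, 2.3]
width: 0.0196
finger_force: 30.0
```

Seated at exactly the expected height. Release, retreat and check.

```bash
python3 -m handwheel '0 0 0 0 0 0 0.4;0 0 0 0 0 0 0.4;0 0 0 0 0 0 0.4'
python3 -m handwheel '0 0 0 0 0 0.1 0.4;0 0 0 0 0 0.25 0.4;0 0 0 -0.2 0 0.3 0.4;0 0 0 -0.4 0.1 0.3 0.4;0 0 0 -0.65 0.2 0.3 0.4'
python3 -m handwheel '0 0 0 -0.2 0.2 0 0.4;0 0 0 -0.4 0.4 0 0.4;0 0 0 -0.5 0.6 0 0.4;0 0 0 -0.5 0.8 0 0.4;0 0 0 -0.5 0.8 0 0.4'
python3 - <<'E'
from h import *
a=grab('scene')['img'][60:340,60:433]; b=grab('side')['img'][120:345,140:440]
r=lambda m:cv2.resize(m,(400,300),interpolation=cv2.INTER_CUBIC)
a2=grab('scene')['img'][190:290,150:283]; b2=grab('side')['img'][120:210,230:350]
cv2.imwrite('pics/end.png',np.vstack([np.hstack([r(a),r(b)]),np.hstack([r(a2),r(b2)])]))
E
```

```text
time: 36.7
eef_pos: [0.6733, 0.0823, 0.232]
tcp_rot: [-0.0, 0.125, 0.992, -0.0]
wrist_force: [0.1, -0.3, 0.0]
width: 0.0353
finger_force: 0.0
time: 37.33
eef_pos: [0.5422, 0.1226, 0.2919]
tcp_rot: [0.0, 0.125, 0.992, 0.0]
wrist_force: [0.9, 0.0, -0.1]
width: 0.0356
finger_force: 0.0
time: 37.95
eef_pos: [0.4427, 0.2842, 0.2921]
tcp_rot: [0.0, 0.123, 0.992, 0.0]
wrist_force: [-0.6, -1.1, 0.5]
width: 0.0352
finger_force: 0.0
```

View pics/end.png

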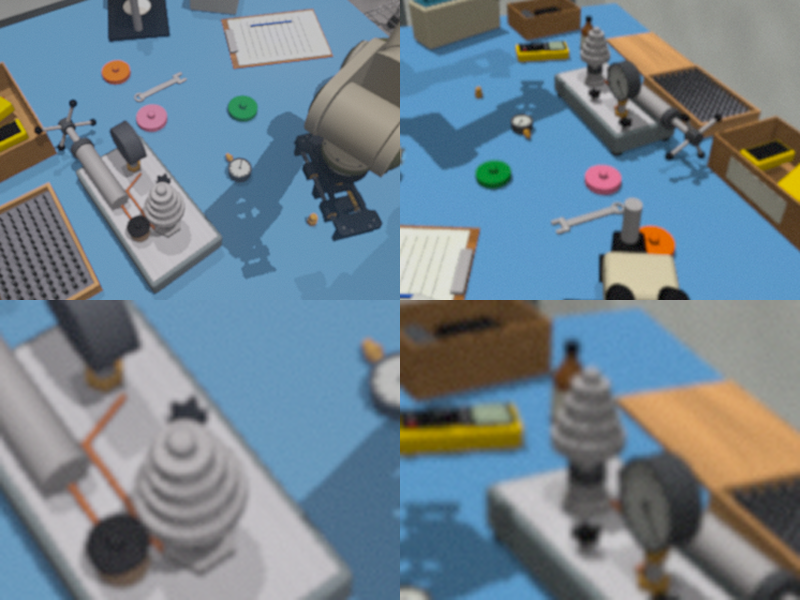

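The picture shows all four weights stacked straight and level in order of size at (180,500) and (588,420). The wrench, spare gauge, adapter and coloured discs are where they were.

```bash
python3 -c "
from station import workorder
print(workorder.sign_off())"
```

```text
the job is handed in; nothing more can be done
None
```

The four weights (86, 72, 58 and 44 mm) are stacked flat in order of size on the carrier, nothing else on the bench was moved, and the job was handed in at about 38 s.

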